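Load the cheese grater

TASK

Drop both pale yellow chunks of hard cheese into the white hopper on top of the red drum grater, so that each falls through and ends up down inside the narrow chute, and let go of everything. Leave the dark brown block of cooking chocolate lying where it is on the chopping board.

Things in the scene. Friction and masses are not known exactly. Their poses are not given: they have to be found in the camera images.
- cheese_a: Chunk of hard cheese, rigid, pale yellow with a brown rind on one end, about 36 x 28 mm and 26 mm tall, about 27 g, loose on the fixed sage-green board (18 mm thick), 90 mm or more (centres) from the other things there. Origin at its centre, 31 mm above the worktop; x along the 36 mm side, y along the 28 mm side (grip across this), z up.
- cheese_b: The other chunk of hard cheese, same look, size and weight, also loose on the board. Origin at its centre, 31 mm above the worktop; x along the 36 mm side, y along the 28 mm side (grip across this), z up.
- chute_mouth (a point): Centre of the hopper's open mouth, level with its rim, 230 mm above the worktop; z up, the hopper is round. Mouth 120 mm across inside, narrowing to 58 mm at 55 mm below the rim; then a straight round well 58 mm across to a floor 130 mm below the rim. Walls 4 mm. Chunks let go over the middle slide down; it holds both. The grater is fixed, beside the board, left or right.
- chocolate: Block of dark brown cooking chocolate, about 36 x 28 mm and 26 mm tall, loose on the board. Origin at its centre, axes as for the cheese.
Things that resemble listed ones, but are neither listed nor needed, are in the scene too. What is shaped like the cheese_a but purple is not meant.

How it is judged:
By the outcome, as a careful person would: the job done as asked, in the order asked, and still so for the second after the job is handed in, with the robot touching nothing.
It also fails if it takes over 54 s, if anything falls off the work surface, if the arm or the gripper's body presses on something with over 40 N, if the wrist force passes 120 N, or if a joint passes its speed limit or range.

ROBOT

A 7-joint arm with a two-finger parallel gripper is mounted at the origin on the work surface. World frame = base frame: x ahead of the robot, y to its left, z up, the work surface at z = 0. Lengths are in m, angles in rad, forces in N, time in s.
With the tool pointing down it reaches from about 0.4 to 0.9 m from the base axis. Payload 5.6 kg.
Tool frame: the origin (TCP) lies midway between the tips of the shut fingers; the grasp point (between the pads) lies 19 mm behind it; z points along the fingers, y is the line along which they close (so a half turn about z gives the same grasp; the last joint's range is limited). The gripper opens to 92 mm and grips with 3 to 60 N. Pads are 20 mm wide; open, the fingers measure 128 mm over their backs; the gripper's body (75 mm by 189 mm) begins 69 mm behind the grasp point.
Start: joints at [1.283, 0.468, -0.012, 1.603, 0.006, 1.071, -0.056], TCP at [0.157, -0.631, 0.215] pointing down, gripper open.
Joint ranges: [-2.53, 2.53], [-0.31, 2.02], [-1.57, 1.55], [0.28, 2.44], [-1.29, 4.43], [0.15, 1.84], [-2.92, 2.92]. Speed limits (rad/s): [2.57, 2.57, 3.14, 3.14, 3.14, 3.14, 3.14].

INTERFACE

Orientations are given as a 3x3 rotation matrix whose columns are the frame's x, y, z axes.
In Python, from station import env, effector, solver, viewer, workorder, search_frame, tip_of gives the robot as it stands. Calls block until the motion is done:
- env.reach(position, orientation): joint-space move of the TCP to a pose.
- env.movel(position, frame=None, rate=0.15): straight line of the TCP; frame=None keeps the orientation; rate is the mean speed in m/s.
- env.goto_joints(angles): joint-space move.
- effector.release() and effector.grasp(squeeze=None): open the fingers fully, or close them until they stop; squeeze is the grip in N (None keeps the last).
- env.pause(seconds).
- solver.inverse_kinematics(position, orientation): joint angles nearest the present ones, or None.
- env.sense(): the state.
- viewer.read_camera(name): name is "scene" or "top"; returns (picture, depth): 384x512x3 uint8, red, green, blue; 384x512 float32, m along the optical axis (not along the pixel's ray), 0 where there is no reading.
- viewer.camera_info(name): a dict with "intrinsics" (3x3 intrinsics, pixels), "eye" and "rotation" of the camera in the world. Camera axes: x right, y up, looking along -z (the intrinsics and any distortion apply to the point x, -y, -z); pixel columns grow to the right and rows downward; lengths in m; the calibration is good to about 2 mm. A picture is of the moment at which its call begins. camera_info takes no time and is no camera call.
A pose or a line that the arm cannot do raises env.PlanningError and nothing moves.
- workorder.finish_job(): hands the job in; it is judged then, once.
Trained networks look in the newest picture that a camera, given by its name, has taken for a name from the list of things; names that differ only in an ending like _2 or _b are one class to them, and where a whole thing is asked for, a point or a joint stands for the part that bears it (a point fixed in the world has none). Each returns a list of dicts, best first, with "score" (0 to 1); they miss things now and then, are a little off and sometimes report something else, mostly with a low value. They report only what shows in the picture. A call takes as long as a camera call. They do not tell look-alikes from the thing itself.
- search_frame(camera, name): "at" ([x, y, z] in m, in world coordinates, good to about 4 mm: the middle of the surface that is visible of it).
- tip_of(camera, name): "at" ([x, y, z] in m, in world coordinates, good to about 4 mm: a listed point, or the origin of a listed thing).
The state is a dict: "t": time; "joint_positions": joint angles; "joint_velocities": joint speeds; "tau": joint torques, N m; "ee_pos": TCP position; "tcp_rot": TCP orientation; "wrist_force": force on the tool from outside, world axes, zero at the start; "moment": the same for the moment, N m; "gripper_width": finger opening in m; "grasp_force": force on a finger pad.
Only numpy, scipy, OpenCV 4.12 (cv2) and the standard library are available. Lean on these libraries where they do the work, as an engineer would, in place of code of your own. Each camera call takes 0.05 s, during which the arm holds its last target. There are 200 camera calls.

## Working session

There is one attempt and no reset: what is moved stays moved. The work goes in short steps, each a Python script; the robot and the scene stay as the last script left them, time stands still between calls to the robot, and variables do not carry over. Pictures are saved under pics/ and viewed, at most 10 in all, crops included, and the job is handed in when it is done.

```bash
mkdir -p pics
python3 - <<'E'
from station import env, viewer, search_frame, tip_of
import cv2,numpy as np
ims=[]
for c in("top","scene"):
    p,d=viewer.read_camera(c); ims.append(p)
    np.savez(f"{c}.npz",p=p,d=d)
    i=viewer.camera_info(c);print(c,i)
    K=np.array(i["intrinsics"]);R=np.array(i["rotation"]);e=np.array(i["eye"])
    for n in("cheese_a","chocolate","chute_mouth"):
        for r in tip_of(c,n):
            q=R.T@(np.array(r["at"])-e);uv=K@np.array([q[0],-q[1],-q[2]]);uv=uv[:2]/uv[2]
            print(c,n,round(r["score"],2),np.round(r["at"],3),uv.round())
    cv2.imwrite(f"pics/{c}1.png",cv2.cvtColor(p,cv2.COLOR_RGB2BGR))
print(env.sense()["t"])
E
```

```text
top {'intrinsics': array([[441.05615405,   0.        , 253.79052192],
       [  0.        , 441.05615405, 192.08413352],
       [  0.        ,   0.        ,   1.        ]]), 'eye': array([ 0.33554894, -0.02466616,  1.24139092]), 'rotation': array([[-0.01828324,  0.98732043, -0.15768355],
       [-0.99982966, -0.01765608,  0.00537734],
       [ 0.00252508,  0.157755  ,  0.98747505]])}
top cheese_a 0.7 [ 0.424 -0.032  0.01 ] [255. 230.]
top cheese_a 0.69 [0.515 0.126 0.031] [197. 198.]
top cheese_a 0.59 [0.351 0.102 0.015] [207. 258.]
top cheese_a 0.58 [ 0.555 -0.037  0.012] [256. 184.]
top cheese_a 0.54 [0.487 0.232 0.033] [159. 209.]
top chocolate 0.73 [0.628 0.142 0.03 ] [192. 158.]
top chute_mouth 0.81 [ 0.543 -0.206  0.233] [329. 171.]
top chute_mouth 0.37 [0.516 0.124 0.032] [198. 198.]
scene {'intrinsics': array([[378.25713982,   0.        , 256.67253717],
       [  0.        , 378.25713982, 193.13406042],
       [  0.        ,   0.        ,   1.        ]]), 'eye': array([1.04864417, 0.17657648, 0.75623477]), 'rotation': array([[-0.37756283, -0.65303127,  0.65650322],
       [ 0.92583868, -0.27878532,  0.25514991],
       [ 0.01640259,  0.7041512 ,  0.70986058]])}
scene cheese_a 0.8 [0.507 0.125 0.033] [319. 254.]
scene cheese_a 0.71 [0.486 0.231 0.032] [366. 262.]
scene cheese_a 0.69 [ 0.428 -0.036  0.012] [266. 216.]
scene cheese_a 0.69 [0.353 0.109 0.012] [328. 212.]
scene cheese_a 0.62 [ 0.552 -0.033  0.013] [249. 252.]
scene chocolate 0.83 [0.63  0.14  0.031] [310. 301.]
scene chute_mouth 0.59 [ 0.541 -0.208  0.233] [175. 160.]
0.4
```

View pics/top1.png

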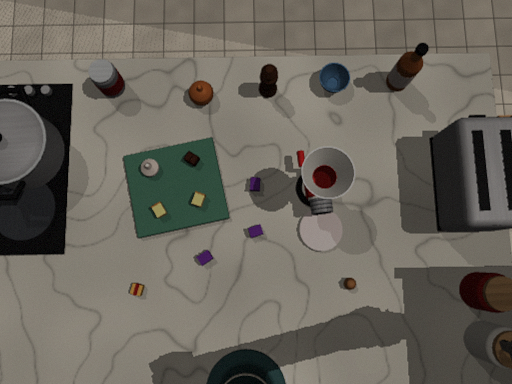

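View pics/scene1.png

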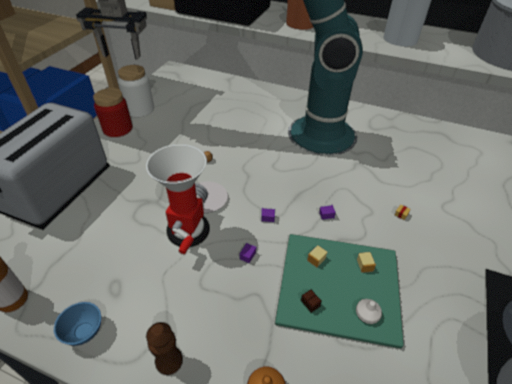

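Top picture: the candidates for cheese are the pale yellow chunks at (198,199) and (158,210) on the board. The look-alikes are the purple ones at (255,184), (255,231) and (205,257), all off the board, and the striped piece at (137,289). Chocolate is at (192,158), garlic at (149,167), and the hopper mouth at (329,172). I choose the two yellow ones. Next I measure their yaw and check them in one close crop.

```bash
cat > h.py <<'E'
import numpy as np,cv2
from station import viewer
def cloud(c,d):
    i=viewer.camera_info(c);K=np.array(i["intrinsics"])
    v,u=np.mgrid[:d.shape[0],:d.shape[1]]
    P=np.stack([(u-K[0,2])/K[0,0]*d,-(v-K[1,2])/K[1,1]*d,-d],-1)
    return P@np.array(i["rotation"]).T+np.array(i["eye"])
def chunk(c,p,d,xy,rad=.032):
    """top face points of a chunk near xy"""
    W=cloud(c,d)
    m=(np.hypot(W[...,0]-xy[0],W[...,1]-xy[1])<rad)&(W[...,2]>.036)&(W[...,2]<.055)&(d>0)
    return W[m]
E
python3 - <<'E'
from h import *
ims=[]
for c in("top","scene"):
    z=np.load(c+".npz");p,d=z["p"],z["d"]
    for n,xy in(("A",(.512,.126)),("B",(.487,.232))):
        Q=chunk(c,p,d,xy)
        r=cv2.minAreaRect((Q[:,:2]*1000).astype(np.float32))
        print(c,n,len(Q),Q.mean(0).round(4),np.round(r[0],1),np.round(r[1],1),round(r[2],1))
    if c=="scene":
        W=cloud(c,d);m=(np.hypot(W[...,0]-.542,W[...,1]+.207)<.085)&(W[...,2]>.222)
        print("rim",W[m][:,:2].max(0),W[m][:,:2].min(0),W[m][:,2].max())
    a=p[135:235,130:230] if c=="top" else p[230:330,285:385]
    ims.append(cv2.resize(a,(400,400),interpolation=cv2.INTER_CUBIC))
cv2.imwrite("pics/crop.png",cv2.cvtColor(np.hstack(ims),cv2.COLOR_RGB2BGR))
W=cloud("top",np.load("top.npz")["d"]);m=(np.hypot(W[...,0]-.542,W[...,1]+.207)<.085)&(W[...,2]>.222)
print("rim",W[m][:,:2].max(0),W[m][:,:2].min(0),W[m][:,2].max(),cv2.minEnclosingCircle((W[m][:,:2]*1000).astype(np.float32)))
E
```

```text
top A 138 [0.5107 0.1238 0.0425] [510.7 123.6] [28.4 36.2] 69.3
top B 143 [0.4829 0.2315 0.0425] [483.1 232.1] [37.9 28.6] 30.7
scene A 180 [0.5164 0.1222 0.0419] [514.8 122.3] [28.2 37.1] 68.9
scene B 185 [0.4885 0.23   0.0419] [486.  230.5] [37.3 29.8] 29.3
rim [ 0.60737388 -0.14172833] [ 0.48030989 -0.27043528] 0.23091240919359945
rim [ 0.60265403 -0.14126903] [ 0.47975313 -0.26634772] 0.23325721763038776 ((541.465087890625, -204.07928466796875), 63.554168701171875)
```

View pics/crop.png

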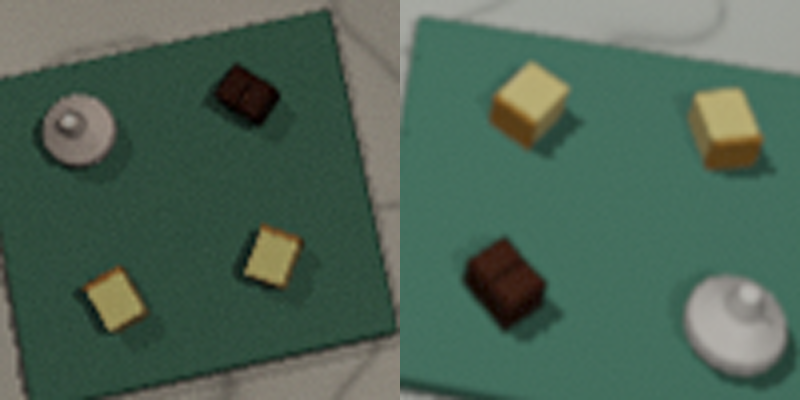

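The crop confirms both chunks: pale yellow with a brown rind, 28x37 mm, tops at 42–44 mm. The grip axes are at about 69° for A and 120° for B. Rim centre is about (0.542, -0.205), and its 63 mm outer radius fits the sizes given. Moving now.

```bash
cat >> h.py <<'E'
from station import env,effector,solver
def down(deg):
    a=np.radians(deg);y=np.array([np.cos(a),np.sin(a),0]);z=np.array([0,0,-1.]);return np.stack([np.cross(y,z),y,z],1)
def best(pos,deg):
    q0=np.array(env.sense()["joint_positions"]);o=[]
    for d in(deg,deg-180):
        q=solver.inverse_kinematics(pos,down(d))
        if q is not None:o.append((np.abs(np.array(q)-q0).max(),d))
    return down(min(o)[1])
def st(m):
    s=env.sense();print(m,round(s["t"],2),np.round(s["ee_pos"],3),"w",round(s["gripper_width"],4),"f",np.round(s["grasp_force"],1),np.round(s["wrist_force"],1))
def pick(xy,deg):
    p=[*xy,.20];env.reach(p,best(p,deg));st("above")
    env.movel([*xy,.08],rate=.25);env.movel([*xy,.0225],rate=.08);st("at")
    effector.grasp(15);st("grip");env.movel([*xy,.33],rate=.25);st("up")
E
python3 - <<'E'
from h import *
st("0")
p=env.sense()["ee_pos"];env.movel([p[0],p[1],.40],rate=.25);st("rise")
p=[.512,.123,.36];env.reach(p,best(p,69.1));st("over")
pick((.512,.123),69.1)
E
```

```text
0 0.4 [ 0.157 -0.631  0.214] w 0.0918 f 0.0 [ 0.5 -0.2 -0.8]
rise 1.29 [ 0.157 -0.63   0.398] w 0.0918 f 0.0 [ 1.3 -0.1 -0.1]
over 4.22 [0.512 0.122 0.36 ] w 0.0917 f 0.0 [-0.2 -0.2 -0.5]
above 4.91 [0.513 0.123 0.201] w 0.0913 f 0.0 [-0.9  0.5  1. ]
at 6.41 [0.512 0.123 0.023] w 0.0925 f 0.0 [-0.9 -0.6 -0.5]
grip 7.39 [0.512 0.123 0.022] w 0.0282 f 15.0 [ 0.1 -0.   0.2]
up 8.78 [0.511 0.123 0.329] w 0.0277 f 15.0 [ 0.2 -0.1 -0.2]
```

```bash
cat >> h.py <<'E'
def drop():
    c=(.542,-.205);p=[*c,.33];env.reach(p,best(p,90));st("hop")
    env.movel([*c,.243],rate=.15);env.pause(.2);st("low");effector.release();env.pause(.3);st("rel");env.movel([*c,.36],rate=.25)
E
python3 - <<'E'
from h import *
drop()
xy=(.4845,.231);p=[*xy,.33];env.reach(p,best(p,119.5))
for c in("top","scene"):
    p,d=viewer.read_camera(c);np.savez(f"{c}2.npz",p=p,d=d)
    W=cloud(c,d);m=(np.hypot(W[...,0]-.542,W[...,1]+.205)<.05)&(d>0)
    print(c,np.percentile(W[m][:,2],[0,5,50]).round(3))
    if c=="top":cv2.imwrite("pics/t2.png",cv2.cvtColor(cv2.resize(p[130:230,230:390],(640,400)),cv2.COLOR_RGB2BGR))
pick(xy,119.5)
E
```

```text
hop 10.03 [ 0.542 -0.203  0.33 ] w 0.0277 f 15.0 [ 0.7 -0.1 -0.6]
low 10.96 [ 0.543 -0.205  0.244] w 0.0277 f 15.0 [-0.1 -0.5 -0.3]
rel 12.29 [ 0.542 -0.205  0.243] w 0.0916 f 0.0 [-0.9 -1.   0.8]
top [0.009 0.017 0.18 ]
scene [0.011 0.015 0.144]
above 15.21 [0.485 0.232 0.201] w 0.0918 f 0.0 [ 1.2 -0.   0.8]
at 16.71 [0.485 0.231 0.023] w 0.0918 f 0.0 [0.3 0.2 0.3]
grip 17.69 [0.484 0.231 0.022] w 0.0279 f 15.0 [-0.3  0.3 -0.7]
up 19.07 [0.484 0.231 0.329] w 0.0278 f 15.0 [ 1.2  0.1 -0.9]
```

View pics/t2.png

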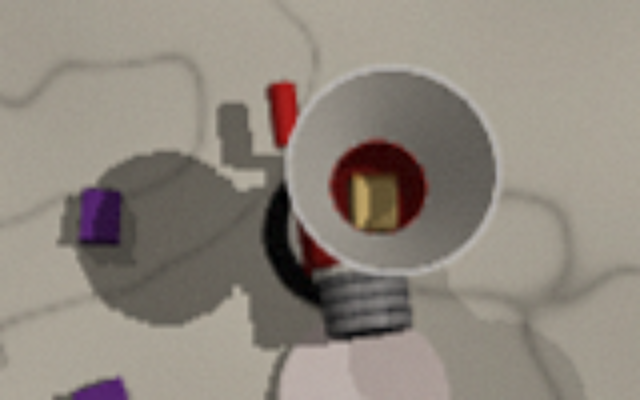

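The picture shows chunk A down in the well at crop pixel (375,200), and B is gripped. Now to drop B.

Run:
```python
from h import *
drop()
p=[.40,.12,.40];env.reach(p,best(p,90));st("clear")
p,d=viewer.read_camera("top");W=cloud("top",d);q,e=viewer.read_camera("scene")
hsv=cv2.cvtColor(p,cv2.COLOR_RGB2HSV)
m=(np.hypot(W[...,0]-.542,W[...,1]+.205)<.06)&(W[...,2]<.2)&(W[...,2]>.05)&(hsv[...,0]>14)&(hsv[...,0]<35)&(hsv[...,1]>70)
print(m.sum(),np.percentile(W[m][:,2],[0,25,50,75,100]).round(3))
a=cv2.resize(p[120:220,260:360],(400,400));b=q[130:330,150:400];b=cv2.resize(b,(400,400))
cv2.imwrite("pics/t3.png",cv2.cvtColor(np.hstack([a,b]),cv2.COLOR_RGB2BGR))
```

```text
hop 20.69 [ 0.542 -0.203  0.33 ] w 0.0279 f 15.0 [ 0.5 -0.5 -0.4]
low 21.62 [ 0.543 -0.205  0.244] w 0.0278 f 15.0 [ 0.2  1.1 -1.2]
rel 22.96 [ 0.542 -0.205  0.243] w 0.0918 f 0.0 [ 0.1 -0.6  0.4]
clear 24.92 [0.401 0.119 0.4  ] w 0.0917 f 0.0 [ 0.8  0.  -0.4]
195 [0.109 0.147 0.15  0.152 0.156]
```

View pics/t3.png

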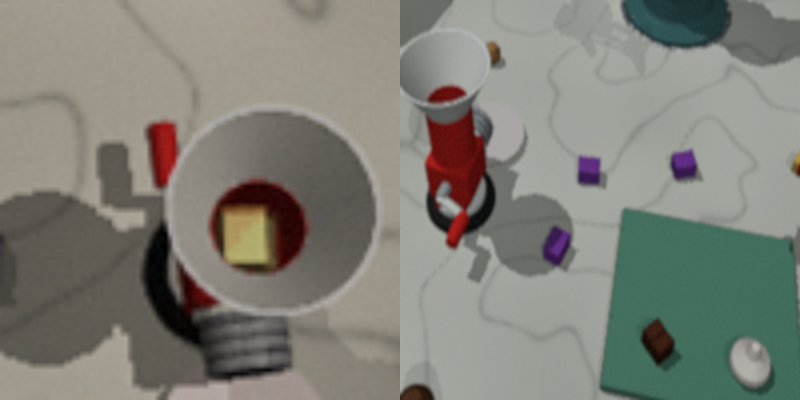

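B lies flat on A at crop pixel (248,237). Its top is at 0.152 m, which is the 0.100 m floor plus two 26 mm chunks, so it is below the 0.175 m neck. The board holds only the chocolate and the garlic.

```bash
python3 -c "
from station import workorder
print(workorder.finish_job())"
```

```text
the job is handed in; nothing more can be done
None
```

Both cheese chunks are stacked down inside the chute, the gripper is open and clear of everything, the chocolate was left lying on the board, and the job was handed in at about 25 s of the 54 s allowed.

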